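# Find the hidden catch of the battery box

### The job

The remote needs new batteries and they are in the walnut box, whose drawer has no handle: one of the five look-alike tiles on its flat top is a hidden push catch. Feel along the tiles with a fingertip for the one that gives, press it fully home so that the drawer springs out by itself, then take your hand away. Do not touch the drawer, and leave the other things on the table where they are, not picked up or pushed about.

Things in the scene. Friction and masses are not known exactly. Their poses are not given: they have to be found in the camera images.
- box: dark walnut battery box, 130 mm (its x) by 280 mm (its y) by 70 mm tall, heavy and fixed to the table. Origin under its centre; its -x side is the front with the drawer. Its flat top has a row of five identical pale wooden tiles along its y, flush with the dark frame (top at z = 70 mm). Each tile is 60 mm (box x) by 46 mm (box y), spaced 48 mm centre to centre. Four tiles are rigid; one, a different one each time and looking the same, is the hidden push catch
- tile1 (a point): centre of the top surface of tile place 1 (box frame x 0, y +96 mm, z 70 mm), the tile not being pressed; axes as the box. Any of the five places may hold the catch
- tile2 (a point): centre of the top surface of tile place 2 (box frame x 0, y +48 mm, z 70 mm), the tile not being pressed; axes as the box. Any of the five places may hold the catch
- tile3 (a point): centre of the top surface of tile place 3 (box frame x 0, y +0 mm, z 70 mm), the tile not being pressed; axes as the box. Any of the five places may hold the catch
- tile4 (a point): centre of the top surface of tile place 4 (box frame x 0, y -48 mm, z 70 mm), the tile not being pressed; axes as the box. Any of the five places may hold the catch
- tile5 (a point): centre of the top surface of tile place 5 (box frame x 0, y -96 mm, z 70 mm), the tile not being pressed; axes as the box. Any of the five places may hold the catch
- catch (a joint): how far the hidden catch tile is pushed down, in m: 0 flush, 0.007 fully home. It is sprung: about 1.6 N to start it moving, under 6 N fully home; past about 0.0045 it lets the drawer go. It rises again when released
- drawer: shallow drawer across the front of the box, with spare batteries in it; no handle, its front (262 x 48 mm, box z 8 to 56 mm) flush with the box. Shut, its origin coincides with the box's origin; a spring drives it out along box -x by 45 mm within about a second once the catch lets go, and it stays out. It cannot be opened without the catch
- remote: black plastic remote, 170 x 45 x 18 mm, loose, lying flat near the box's back; origin under its centre, x along its length
- spoon: wooden spoon, 250 mm long, loose, lying on the table to the right; handle towards its -x
- lunchbox: closed stainless steel lunch box with flap clasps, 134 x 187 x 59 mm, loose, to the left; origin under its centre
- teapot: white ceramic teapot, body 140 mm across, 128 mm tall, spout to its +y and handle to its -y (220 mm over both), loose, to the right; origin under its centre
- tumbler: glass tumbler, 76 mm across, 100 mm tall, loose, beyond the box to the left; origin under its centre

How it is judged:
By the outcome, as a careful person would: the job done as asked, in the order asked, and still so for the second after the job is handed in, with the robot touching nothing.
It also fails if it takes over 51 s, if anything falls off the work surface, if the arm or the gripper's body presses on something with over 40 N, if the wrist force passes 120 N, or if a joint passes its speed limit or range.

### The arm

A 7-joint arm with a two-finger parallel gripper is mounted at the origin on the work surface. World frame = base frame: x ahead of the robot, y to its left, z up, the work surface at z = 0. Lengths are in m, angles in rad, forces in N, time in s.
With the tool pointing down it reaches from about 0.35 to 0.9 m from the base axis. Payload 8.1 kg.
Tool frame: the origin (TCP) lies at the very end of the fingers, on their centre line; the grasp point (between the pads) lies 19 mm behind it (arm.grip_depth is the distance from the TCP to the grasp point, in m); x points along the fingers, z is the direction in which the jaws open and shut, and the axes are right-handed (so a half turn about x gives the same grasp; the last joint's range is limited). The gripper opens to 92 mm and grips with 3 to 60 N. Pads are 19 mm wide; open, the fingers measure 130 mm over their backs; the gripper's body (75 mm by 190 mm) begins 47 mm behind the grasp point.
Start: joints at [1.171, 0.434, 0.025, 1.573, -0.012, 1.134, -0.075], TCP at [0.183, -0.598, 0.227] pointing down, gripper open.
Joint ranges: [-2.62, 2.62], [-0.44, 2.09], [-1.27, 1.32], [0.08, 2.57], [-1.32, 4.46], [0.12, 2], [-2.74, 2.74]. Speed limits (rad/s): [2.22, 2.22, 3.01, 3.01, 3.14, 3.14, 3.14].

### API

Orientations are given as a rotation vector (axis times angle).
In Python, from cell import status, cams, arm gives the robot as it stands. The module is installed in compiled form; this text tells all that it offers.
- The arm moves only by the tool step_arm, never from a script. Its argument "rows" is a list of rows, each a list of 7 numbers: the gripper command: -1 is fully open, 1 is shut, values between are in proportion, then the shift along the tool's x, y, z as a fraction of full scale, then the turn, a rotation vector about the tool's x, y, z as a fraction of full scale. In form: [[grip, x, y, z, rx, ry, rz], ...]. A call has 1 to 12 rows; each row is the pose to reach, as a shift and turn from the pose commanded when the call began, along the tool's axes at that moment; what a row does not reach only later rows make up. Full scale, the value 1, is 80 cm for a shift and 60 degrees for a turn. A row lasts 1/12 s, in which the tool goes at most 41.7 mm and 7.16 degrees, less where a joint would pass 70% of its speed; a pose out of reach is approached as far as the arm can. A call with a number of a shift or a turn outside -1 to 1 is refused whole. A call with a gripper value outside its range is refused whole. The fingers move at their own pace and stop on an object; "newtons" is the grip in N (left out, the last holds). Time passes only in rows, so rows that repeat a pose let the fingers close. It gives the time, the measured TCP pose, the force and the opening at its end, in the units of the state.
- status.observe(): the state, without advancing time (a new reading comes with each control period).
- cams.get_image(name): name is "scene" or "top" or "wrist"; returns a dict with "pixels" (384x512x3 uint8, red, green, blue), "range_z" (384x512 float32, m along the optical axis (not along the pixel's ray), 0 where there is no reading), "camera_matrix" (3x3 intrinsics, pixels), "eye" and "attitude" of the camera in the world; the wrist camera has in their place "tool_from_camera" (4x4, takes a point from camera to tool coordinates, whose origin is the TCP and whose axes are the tool frame's). Camera axes: x right, y down, z forward; pixel columns grow to the right and rows downward; lengths in m; the calibration is good to about 2 mm. A picture is of the moment at which its call begins: read the wrist's pose just before it.
- arm.sign_off(): hands the job in, once; it reports no verdict.
The state is a dict: "clock": time; "joints": joint angles; "dq": joint speeds; "joint_efforts": joint torques, N m; "position": TCP position; "ee_rot": TCP orientation; "force": force on the tool from outside, world axes, zero at the start; "ft_torque": the same for the moment, N m; "width": opening from 0.0 (shut) to 1.0 (fully open).
Only numpy, scipy, OpenCV 4.12 (cv2) and the standard library are available. Lean on these libraries where they do the work, as an engineer would, in place of code of your own. Each camera call takes 0.05 s, during which the arm holds its last target.

## Working session

There is one attempt and no reset: what is moved stays moved. The work goes in short steps, Python scripts to look and compute and a tool call to move; the robot and the scene stay as the last step left them, time stands still between calls to the robot, and variables do not carry over. Pictures are saved under pics/ and viewed, and the job is handed in when it is done.

Besides the shell and the picture viewer there is one more tool, called after "Call:" by a JSON object that holds its "method" and its "body", one argument or row to a line. step_arm: Moves the arm, as the interface text tells. Its arguments: {"type":"object","properties":{"rows":{"type":"array","items":{"type":"array","items":{"type":"number"}}},"newtons":{"type":"number"}},"required":["rows"]}

```bash
mkdir -p pics; cat > h.py <<'E'
import numpy as np,cv2
from scipy.spatial.transform import Rotation as R
from cell import status,cams,arm
def grab(n,f):
    im=cams.get_image(n); cv2.imwrite('pics/'+f,im['pixels'][:,:,::-1]); return im
def cloud(im):
    K=im['camera_matrix'];d=im['range_z'];v,u=np.mgrid[:d.shape[0],:d.shape[1]]
    p=np.stack([(u-K[0,2])/K[0,0]*d,(v-K[1,2])/K[1,1]*d,d],-1)
    a=np.array(im['attitude'])
    Rm=a if a.shape==(3,3) else R.from_rotvec(a).as_matrix()
    return p@Rm.T+np.array(im['eye'])
E
python3 - <<'E'
from h import *
s=status.observe();print(s)
for n in('top','scene'):
    im=grab(n,n+'1.png');print(n,im['eye'],im['attitude'],im['camera_matrix']);np.savez(n+'1.npz',P=cloud(im),px=im['pixels'])
E
```

```text
{'clock': 0.0, 'joints': array([ 1.17139246,  0.43521909,  0.02495535,  1.57410489, -0.01160421,
        1.13399966, -0.0750841 ]), 'dq': array([ 0.00014313, -0.00012315,  0.00038259, -0.00159274,  0.00086079,
       -0.00092158,  0.00020944]), 'joint_efforts': array([-1.32216741e-03, -6.67876625e+01,  9.85247120e-01, -3.14469767e+01,
       -6.02540793e-02,  4.23989247e-02,  1.37798843e-04]), 'position': array([ 0.18259501, -0.59719048,  0.22594417]), 'ee_rot': array([ 0.98874903,  1.33648394, -0.98736443]), 'force': array([-0.61170044, -0.91343102, -0.01616361]), 'ft_torque': array([ 0.02736108, -0.00075717,  0.04248511]), 'width': 1.0007887863076343}
top [4.67815203e-01 5.72401976e-05 1.07062976e+00] [-2.16442814  2.13195227 -0.1083681 ] [[350.99483811   0.         254.41996436]
 [  0.         350.99483811 186.03885505]
 [  0.           0.           1.        ]]
scene [ 1.10359345 -0.48499933  0.85967736] [-2.26019831 -0.89068055  0.36954193] [[364.77491594   0.         259.46997645]
 [  0.         364.77491594 186.10578191]
 [  0.           0.           1.        ]]
```

View pics/top1.png

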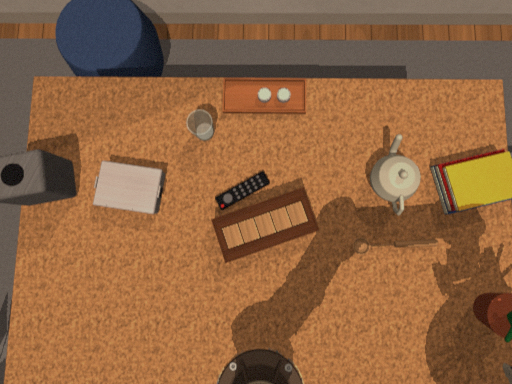

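View pics/scene1.png

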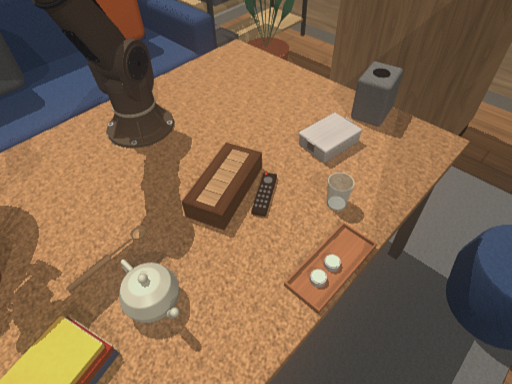

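The top view shows the walnut box centred near (265,224), with the remote just behind it at (242,190). The lunch box is at (128,188), the tumbler at (200,125) and the teapot at (397,177). The spoon lies near (400,242). Next I'll measure the box.

```bash
python3 - <<'E'
from h import *
for n in('top','scene'):
    d=np.load(n+'1.npz');P=d['P'];px=d['px'].astype(int)
    m=(abs(P[...,2]-.07)<.008)&(P[...,0]>.2)&(P[...,0]<.6)&(abs(P[...,1])<.2)
    k,l,st,c=cv2.connectedComponentsWithStats(m.astype(np.uint8))
    i=1+st[1:,4].argmax();m=l==i
    q=P[m];r=cv2.minAreaRect((q[:,:2]*1000).astype(np.float32));print(n,m.sum(),r,cv2.boxPoints(r),np.median(q[:,2]))
    t=m&(px[...,0]>150);q=P[t]
    r=cv2.minAreaRect((q[:,:2]*1000).astype(np.float32));print('tiles',t.sum(),r,q.mean(0))
s=status.observe();Rt=R.from_rotvec(s['ee_rot']).as_matrix();print(Rt.round(3))
E
```

```text
top 4439 ((480.56402587890625, -8.092697143554688), (130.2132568359375, 280.15191650390625), 20.071613311767578) [[ 371.3384    101.13143 ]
 [ 467.485    -162.00528 ]
 [ 589.7897   -117.316826]
 [ 493.64307   145.81989 ]] 0.07039569038124904
tiles 1643 ((462.4979553222656, -9.766860961914062), (94.81257629394531, 258.188720703125), 20.0512638092041) [ 0.4808483  -0.00778595  0.07042029]
scene 2989 ((483.097412109375, -5.838226318359375), (132.41746520996094, 282.7729187011719), 20.194753646850586) [[ 372.15054   104.00038 ]
 [ 469.76724  -161.38896 ]
 [ 594.0443   -115.676834]
 [ 496.42758   149.71251 ]] 0.06957560947260577
tiles 1091 ((482.00830078125, -4.7932586669921875), (62.50849914550781, 240.9616241455078), 19.894556045532227) [ 0.48517858 -0.01175731  0.06964516]
[[-0.001  0.956  0.292]
 [ 0.001  0.292 -0.956]
 [-1.    -0.    -0.001]]
```

Call:
{"method": "step_arm", "body": {
  "rows": [
    [1,0,0.579,-0.476,-0.8,0,0],
    [1,0,0.579,-0.476,-0.8,0,0],
    [1,0,0.579,-0.476,-0.8,0,0],
    [1,0,0.579,-0.476,-0.8,0,0],
    [1,0,0.579,-0.476,-0.8,0,0],
    [1,0,0.579,-0.476,-0.8,0,0],
    [1,0,0.579,-0.476,-0.8,0,0],
    [1,0,0.579,-0.476,-0.8,0,0],
    [1,0,0.579,-0.476,-0.8,0,0],
    [1,0,0.579,-0.476,-0.8,0,0],
    [1,0,0.579,-0.476,-0.8,0,0],
    [1,0,0.579,-0.476,-0.8,0,0]
  ],
  "newtons": 20
}}

```text
clock: 1.1
position: [0.4597, -0.1793, 0.2267]
ee_rot: [0.342, 1.544, -0.343]
force: [0.4, -1.9, -0.1]
width: 0.181
```

```bash
cat > go.py <<'E'
import sys
from h import *
# target tile index/box-frame -> shift fractions
def rel(bx,by,z,yaw=20.05,c=(0.4815,-0.0075)):
    s=status.observe();Rt=R.from_rotvec(s['ee_rot'])
    a=np.deg2rad(yaw);X=np.array([np.cos(a),np.sin(a),0]);Y=np.array([-np.sin(a),np.cos(a),0])
    T=np.array([c[0],c[1],z])+bx*X+by*Y
    Rg=R.from_matrix(np.stack([[0,0,-1],Y,X],1).astype(float))
    M=np.stack([np.array([0,0,-1.]),np.cross(X,[0,0,-1.]),X],1);Rg=R.from_matrix(M)
    d=Rt.inv().apply(T-s['position'])
    print('t',s['clock'],'pos',s['position'].round(4),'F',s['force'].round(2),'w',round(s['width'],3),'j',s['joints'].round(2))
    print('shift',(d/.8).round(4),'turn',(np.rad2deg((Rt.inv()*Rg).as_rotvec())/60).round(4))
rel(*map(float,sys.argv[1:4]))
E
python3 go.py 0 -.096 .12
```

```text
t 1.1 pos [ 0.4597 -0.1793  0.2267] F [ 0.42 -1.88 -0.12] w 0.181 j [ 0.58  0.25 -0.39  1.86  0.11  1.05 -0.29]
shift [0.1333 0.1214 0.0188] turn [-7.512e-01 -2.000e-04  2.000e-04]
```

Call:
{"method": "step_arm", "body": {
  "rows": [
    [1,0.05,0.12,0.0188,-0.751,0,0],
    [1,0.133,0.12,0.0188,-0.751,0,0],
    [1,0.133,0.12,0.0188,-0.751,0,0],
    [1,0.133,0.12,0.0188,-0.751,0,0],
    [1,0.133,0.12,0.0188,-0.751,0,0],
    [1,0.133,0.12,0.0188,-0.751,0,0],
    [1,0.133,0.12,0.0188,-0.751,0,0],
    [1,0.133,0.12,0.0188,-0.751,0,0],
    [1,0.133,0.12,0.0188,-0.751,0,0],
    [1,0.133,0.12,0.0188,-0.751,0,0]
  ]
}}

```text
clock: 1.93
position: [0.5134, -0.1006, 0.1203]
ee_rot: [-0.273, 1.554, 0.273]
force: [-0.3, -0.4, 0.3]
width: 0.009
```

```bash
python3 go.py 0 -.096 .08
```

```text
t 1.9333 pos [ 0.5134 -0.1006  0.1203] F [-0.31 -0.4   0.28] w 0.009 j [ 0.51  0.45 -0.56  1.91  0.31  0.86  0.14]
shift [0.0504 0.003  0.0025] turn [-0.0018 -0.0001  0.    ]
```

Call:
{"method": "step_arm", "body": {
  "rows": [
    [1,0.025,0.003,0.0025,0,0,0],
    [1,0.05,0.003,0.0025,0,0,0],
    [1,0.05,0.003,0.0025,0,0,0],
    [1,0.05,0.003,0.0025,0,0,0],
    [1,0.05,0.003,0.0025,0,0,0]
  ]
}}

```text
clock: 2.35
position: [0.5149, -0.0975, 0.0811]
ee_rot: [-0.275, 1.553, 0.274]
force: [0.5, 0.9, -0.0]
width: 0.005
```

```bash
python3 go.py 0 -.096 .07; python3 -c "
from h import *
grab('top','top2.png');grab('wrist','w2.png')
a=cv2.imread('pics/top2.png')[150:290,180:350];b=cv2.imread('pics/w2.png')
cv2.imwrite('pics/c2.png',cv2.resize(a,None,fx=4,fy=4)) "
```

```text
t 2.35 pos [ 0.5149 -0.0975  0.0811] F [ 0.5   0.89 -0.04] w 0.005 j [ 0.48  0.51 -0.53  1.95  0.36  0.78  0.1 ]
shift [ 0.0139  0.     -0.0007] turn [-0.0003  0.0005  0.0003]
```

View pics/c2.png

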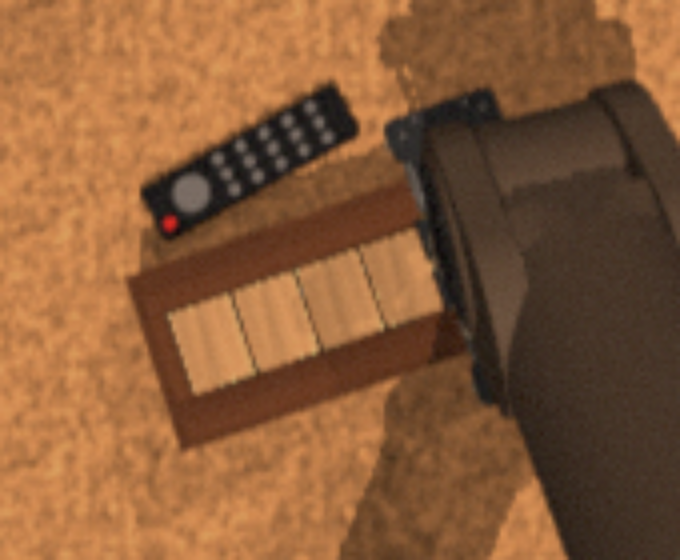

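View pics/w2.png

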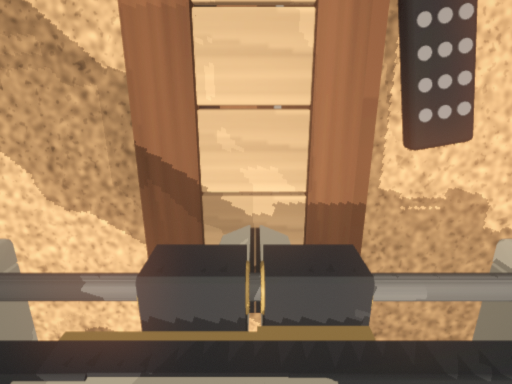

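The wrist view shows the closed fingertips centred across the tile row (x≈255), over tile 5. Tile 4's edge is at y≈193, clear of the fingers. Now I'll feel gently.

Call:
{"method": "step_arm", "body": {
  "rows": [
    [1,0.006,0,0,0,0,0],
    [1,0.011,0,0,0,0,0],
    [1,0.014,0,0,0,0,0],
    [1,0.016,0,0,0,0,0],
    [1,0.016,0,0,0,0,0]
  ]
}}

```text
clock: 2.87
position: [0.5148, -0.0978, 0.0701]
ee_rot: [-0.276, 1.553, 0.273]
force: [-11.7, 0.7, 38.4]
width: 0.004
```

Tile 5 is rigid: 38 N with the tip held at z=0.070. I'll lift and go to tile 4.

Call:
{"method": "step_arm", "body": {
  "rows": [
    [1,-0.008,0,0,0,0,0],
    [1,-0.014,0,0,0,0,0],
    [1,-0.014,0.03,0,0,0,0],
    [1,-0.014,0.06,0,0,0,0],
    [1,-0.014,0.06,0,0,0,0],
    [1,-0.014,0.06,0,0,0,0]
  ]
}}

```text
clock: 3.37
position: [0.4977, -0.0513, 0.0787]
ee_rot: [-0.277, 1.553, 0.277]
force: [-0.3, -0.4, 0.9]
width: 0.002
```

```bash
python3 go.py 0 -.048 .07
```

```text
t 3.3667 pos [ 0.4977 -0.0513  0.0787] F [-0.31 -0.39  0.92] w 0.002 j [ 0.4   0.48 -0.54  2.    0.36  0.75  0.  ]
shift [ 0.0109 -0.0017 -0.0003] turn [ 0.0026 -0.0001 -0.0003]
```

Call:
{"method": "step_arm", "body": {
  "rows": [
    [1,0.006,0,0,0,0,0],
    [1,0.01,0,0,0,0,0],
    [1,0.012,0,0,0,0,0],
    [1,0.013,0,0,0,0,0],
    [1,0.013,0,0,0,0,0]
  ]
}}

```text
clock: 3.78
position: [0.4982, -0.0532, 0.0681]
ee_rot: [-0.274, 1.554, 0.274]
force: [0.4, -0.8, 0.2]
width: 0.005
```

Call:
{"method": "step_arm", "body": {
  "rows": [
    [1,0.001,0,0,0,0,0],
    [1,0.002,0,0,0,0,0],
    [1,0.002,0,0,0,0,0]
  ]
}}

```text
clock: 4.03
position: [0.4982, -0.053, 0.0668]
ee_rot: [-0.275, 1.553, 0.274]
force: [0.6, -2.5, 3.4]
width: 0.006
```

Tile 4 gives: the tip is about 3 mm below flush at 3.4 N. I'll press it home.

Call:
{"method": "step_arm", "body": {
  "rows": [
    [1,0.002,0,0,0,0,0],
    [1,0.0035,0,0,0,0,0],
    [1,0.0045,0,0,0,0,0],
    [1,0.005,0,0,0,0,0],
    [1,0.005,0,0,0,0,0],
    [1,0.005,0,0,0,0,0]
  ]
}}

```text
clock: 4.53
position: [0.4982, -0.0527, 0.0632]
ee_rot: [-0.275, 1.553, 0.274]
force: [-1.6, -2.6, 11.7]
width: 0.004
```

The force is now 11.7 N at z=0.063, so it has bottomed on the stop. I'll hold briefly, then lift away.

Call:
{"method": "step_arm", "body": {
  "rows": [
    [1,0.0005,0,0,0,0,0],
    [1,0.0005,0,0,0,0,0],
    [1,0.0005,0,0,0,0,0],
    [1,0.0005,0,0,0,0,0],
    [1,0.0005,0,0,0,0,0],
    [1,0.0005,0,0,0,0,0],
    [1,0.0005,0,0,0,0,0],
    [1,0.0005,0,0,0,0,0]
  ]
}}

```text
clock: 5.2
position: [0.4983, -0.0527, 0.0631]
ee_rot: [-0.275, 1.553, 0.274]
force: [-3.3, -3.5, 16.8]
width: 0.009
```

Call:
{"method": "step_arm", "body": {
  "rows": [
    [1,-0.01,0,0,0,0,0],
    [1,-0.03,0,0,0,0,0],
    [1,-0.08,0,0,0,0,0],
    [1,-0.13,0,0,0,0,0],
    [1,-0.18,0,0,0,0,0],
    [1,-0.22,0,0,0,0,0],
    [1,-0.22,0,0,0,0,0],
    [1,-0.22,0,0,0,0,0],
    [1,-0.22,0,0,0,0,0],
    [1,-0.22,0,0,0,0,0]
  ]
}}

```text
clock: 6.03
position: [0.497, -0.0522, 0.2369]
ee_rot: [-0.274, 1.556, 0.276]
force: [0.5, 0.1, 0.6]
width: 0.005
```

Call:
{"method": "step_arm", "body": {
  "rows": [
    [1,0,-0.4,0,0,0,0],
    [1,0,-0.4,0,0,0,0],
    [1,0,-0.4,0,0,0,0],
    [1,0,-0.4,0,0,0,0],
    [1,0,-0.4,0,0,0,0],
    [1,0,-0.4,0,0,0,0],
    [1,0,-0.4,0,0,0,0],
    [1,0,-0.4,0,0,0,0],
    [1,0,-0.4,0,0,0,0],
    [1,0,-0.4,0,0,0,0],
    [1,0,-0.4,0,0,0,0]
  ]
}}

```text
clock: 6.95
position: [0.6075, -0.3517, 0.2365]
ee_rot: [-0.273, 1.555, 0.278]
force: [0.5, -0.7, -0.1]
width: 0.007
```

```bash
python3 -c "
from h import *
print(status.observe())
for n in('top','scene'):
    im=grab(n,n+'3.png');np.savez(n+'3.npz',P=cloud(im),px=im['pixels'])
P=np.load('top3.npz')['P'];Q=np.load('top1.npz')['P']
a=np.deg2rad(20.05);X=np.array([np.cos(a),np.sin(a)]);Y=np.array([-np.sin(a),np.cos(a)])
for A in(Q,P):
    d=A[...,:2]-[.4815,-.0075];bx=d@X;by=d@Y
    m=(bx<-.068)&(bx>-.15)&(abs(by)<.12)&(A[...,2]>.02)&(A[...,2]<.1)
    print(m.sum(), bx[m].min() if m.any() else None)
    for t in(96,48,0,-48,-96):
        k=(abs(bx)<.02)&(abs(by-t/1000)<.015);print(t,A[...,2][k].mean().round(4),end=' ')
    print()
"
```

```text
{'clock': 6.95, 'joints': array([ 0.72663252,  0.60913413, -0.48367229,  1.30810203,  0.27866826,
        1.29373542,  0.59206818]), 'dq': array([-1.32377427e-02, -2.38606548e-02, -1.41891303e-02,  1.07403193e-02,
       -8.38950752e-05,  2.35553486e-03, -9.81719063e-04]), 'joint_efforts': array([ 1.98348172e+00, -7.65861726e+01, -6.86757088e+00, -3.25443113e+01,
        2.09468259e-01,  8.45237332e-02,  3.12906399e-02]), 'position': array([ 0.60752755, -0.35168403,  0.23647688]), 'ee_rot': array([-0.27342441,  1.55498465,  0.27772377]), 'force': array([ 0.51728342, -0.6809522 , -0.13919031]), 'ft_torque': array([ 0.02065488, -0.1142752 , -0.00376775]), 'width': 0.006895588637706937}
0 None
96 0.0705 48 0.0704 0 0.9096 -48 0.0704 -96 0.0705 
647 -0.11102082606690708
96 0.0703 48 0.0706 0 0.9151 -48 0.0702 -96 0.0704
```

View pics/top3.png

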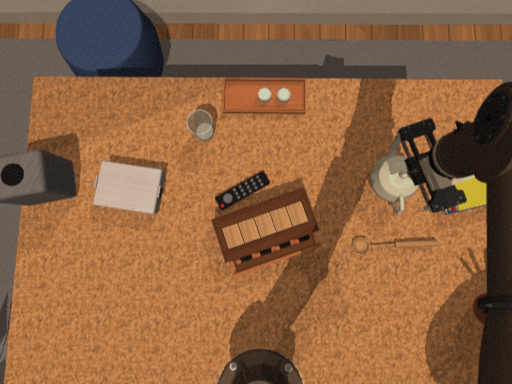

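View pics/scene3.png

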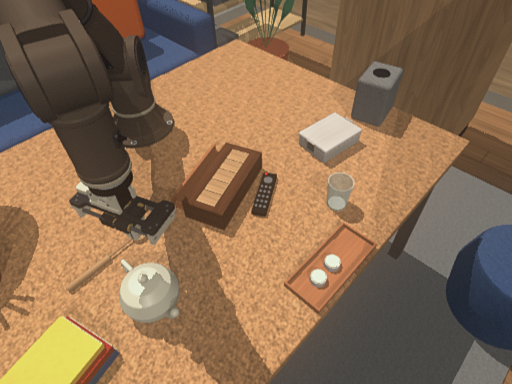

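The drawer is out 45 mm (front edge at box x = -0.111) with its batteries showing. The catch tile is flush again, the other things haven't moved, and the hand is clear at z=0.236. I'll hand it in.

```bash
python3 -c "
from h import *
print(arm.sign_off())"
```

```text
the job is handed in; nothing more can be done
None
```

The drawer is open, and I've handed the job in at about 7 s on the robot's clock. I felt two tiles with the closed fingertips:

- **Tile 5:** it was rigid. The force reached 38 N, from a quick touch that was firmer than I meant.
- **Tile 4:** this is the catch. It gave at about 3 N and bottomed 7 mm down. I held it there at 12–17 N for about 0.7 s, then lifted away.

**Last checks:**
- **Drawer:** it is 45 mm out (front edge at box x = -0.111 m), and the hand never went near it.
- **Tiles:** the four I could measure by depth, including tile 4, are back at about 70 mm. The depth reading for the tile 3 patch was useless (about 0.91 m) both before and after, so I ignored it.
- **Other objects:** the remote, lunch box, tumbler, teapot and spoon look unmoved. I compared the pictures by eye rather than measuring each one. In the last top view the gripper partly hid the teapot, but the scene view showed it in place.
- **Arm:** the hand is clear at z = 0.236 m, and the remaining force readings are only noise.

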